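Draw back a shaker's transport lock with a hooked rod

TASK

The shaker still has its transport lock on. Take the hooked rod, reach in under the wire platform and draw the lock bolt fully back towards the robot with the hook, keeping the hand off it; then lay the rod across the pipette rest, down in a pair of notches, and check that the platform runs free by pushing it all the way over to its left or right stop and leaving it there. Do not disturb the mixer, the tube rack or the bottle.

Things in the scene. Friction and masses are not known exactly. Their poses are not given: they have to be found in the camera images.
- shaker: Blue reciprocating bench shaker, fixed. Origin: on the bench under its centre; x points to its back, away from the robot, y to its left as the robot sees it, z up. Housing 220 (x) x 290 (y), top 70 above the bench. On top: two slide rails along y at x = -92 and +92 (tops at 84), and in the middle the lock's guides, x = -15 to +15, 24 wide, tops at 87. Over it the wire platform.
- platform_centre (a point): Centre of the wire platform, 135 above the bench, axes as the shaker's: frame of 10 mm steel tube, tube axes 170 to left and right (y), 125 to front and back (x), filled with 4 mm wires about 42 apart. The space below it (70 to 130 above the bench) is open at the front, save for bearing blocks at y = +-(80 to 120); behind the lock a fork hangs at x = 28 to 44.
- platform (a joint): Sideways position of the platform in m: 0 locked in the middle, +0.020 at its left stop (the shaker's +y), -0.020 at its right stop. About 2.5 N of friction; it stays where it is left.
- lock_post (a point): Point on the lock bolt's upright steel post, 99 above the bench: the height to hook it at. Post 8 thick, free from 85 up to a 12 mm ball whose underside is at 106. With the lock on it stands on the shaker's centre line (y = 0) at x = -35, 90 behind the platform's front edge; it moves with the bolt, to the shaker's -x.
- lock_bolt (a joint): Draw of the transport lock's sliding bolt in m: 0 fully on (its nose stands in the platform's fork and stops the platform), 0.032 fully back at its stop. Starts between 0 and 0.004. About 2.5 N of friction; it stays where it is left.
- rod_grip (a point): Grip point of the loose hooked rod (120 to 190 g, centre of mass about 20 ahead): on its axis, half-way up the black handle. x runs to the hook. Handle 18 wide (y), 22 high (z), x = -80 to +35; a 6 mm round steel shaft goes on to x = 175, bends square to +y for 26, and its tip turns back 10 towards the handle. Starts flat on the bench, hook level, axis 11 above the bench.
- rod_hook (a point): Middle of the hook's cross-arm, at x = 175, y = 13 of rod_grip: a post being pulled lies just on the handle side of it, between the shaft and the turned-back tip (20 clear between them).
- rest: Steel pipette rest, fixed. Origin: on the bench under its centre, z up. Base 140 (x) x 92 (y) x 5; two end plates 6 thick at x = -60 and +60, each with two flat-bottomed notches 28 wide centred at y = -20 and +20, bottoms 70 above the bench, teeth 17 high. The rod lies along x, either way round, rod_grip midway: handle in a notch of one plate, shaft in the facing notch of the other.
- mixer: Bystander: small blue vortex mixer, fixed, 165 x 125, 140 high with its black cup. Origin on the bench under its centre.
- tube_rack_centre (a point): Bystander: centre of a loose orange tube rack, 86 x 124 x 48 high.
- bottle_centre (a point): Bystander: centre of a loose capped glass bottle, 70 in diameter, 140 high.
Not all that is in view belongs to the job. Leave any purple look-alike of the rest alone.

How it is judged (in metres and radians):
On the way:
1. the lock bolt is drawn fully back (value of joint lock_bolt above 0.027 m), for 0.2 s.
At the end, for the whole second after the job is handed in: The lock bolt stands at least 27 mm back (of 32), the platform is within 3.5 mm of its left or right stop, and the hooked rod lies still on the pipette rest, down in facing notches: its grip point between the end plates, 68 to 86 mm above the bench, the rod along the rest within 0.17 rad (value of joint lock_bolt above 0.027 m and (value of joint platform above 0.0165 m or value of joint platform below -0.0165 m) and z of rod_grip in the frame of rest between 0.068 and 0.086 m and x of rod_grip in the frame of rest between -0.06 and 0.06 m and y of rod_grip in the frame of rest between -0.04 and 0.04 m and angle between the x axis of rod_grip and the x axis of rest, either way round below 0.17 rad and contact force between hook_rod and rest above 0.5 N and linear speed of hook_rod below 0.02 m/s); the robot touches nothing.
It fails at once if the hand or the arm touches the lock bolt (contact force between any of the fingers, the arm and lock_bolt above 0.5 N).
It fails at once if the tube rack is moved more than 20 mm (distance of tube_rack_centre from where it was at the start of the episode above 0.02 m).
It fails at once if the bottle is moved more than 20 mm (distance of bottle_centre from where it was at the start of the episode above 0.02 m).
It fails at once if the mixer is struck (contact force between anything else and mixer above 3 N).
It also fails if it takes over 67 s, if anything falls off the work surface, if the arm or the gripper's body presses on something with over 40 N, if the wrist force passes 120 N, or if a joint passes its speed limit or range.

ROBOT

A 6-joint arm with a two-finger parallel gripper is mounted at the origin on the work surface. World frame = base frame: x ahead of the robot, y to its left, z up, the work surface at z = 0. Lengths are in m, angles in degrees, forces in N, time in s.
With the tool pointing down it reaches from about 0.375 to 0.9 m from the base axis. Payload 3.1 kg.
Tool frame: the origin (TCP) lies at the very end of the fingers, on their centre line; the grasp point (between the pads) lies behind it (bot.grip_depth is the z of the grasp point in the tool frame, in m); z points along the fingers, y is the direction in which the jaws open and shut (so a half turn about z gives the same grasp; the last joint's range is limited). The gripper opens to 87 mm and grips with 3 to 60 N. Pads are 19 mm wide; open, the fingers measure 117 mm over their backs; the gripper's body (75 mm by 190 mm) begins 51 mm behind the grasp point.
Start: joints at [-84.196, 30.224, 82.088, -0, 67.689, -10.227], TCP at [0.173, -0.601, 0.223] pointing down, gripper open.
Joint ranges: [-176.69, 176.69], [-43.24, 126.21], [12.49, 139.97], [-82, 262], [0, 151.66], [-163.58, 163.58]. Speed limits (degrees/s): [159.86, 159.86, 180, 180, 180, 180].

INTERFACE

Orientations are given as a 3x3 rotation matrix whose columns are the frame's x, y, z axes.
In Python, from rig import bot, vision gives the robot as it stands. The module is installed in compiled form; this text tells all that it offers.
- The arm moves only by the shell command python3 -m jog 'ROWS'. ROWS is JSON, a list of rows, each a list of 3 entries, a list of its own where there are three numbers: the shift along the tool's x, y, z in mm, then the turn, a rotation vector about the tool's x, y, z in degrees, then the closure, from 0 (fully open) to 1 (shut). In form: [[[dx, dy, dz], [wx, wy, wz], fingers], ...]. A call has 1 to 12 rows; each row is the pose to reach, as a shift and turn from the pose commanded when the call began, along the tool's axes at that moment; what a row does not reach only later rows make up. A row lasts 1/12 s, in which the tool goes at most 41.7 mm and 7.16 degrees, less where a joint would pass 70% of its speed; a pose out of reach is approached as far as the arm can. A call with a gripper value outside its range is refused whole. The fingers move at their own pace and stop on an object; the grip force is fixed at half the most. Time passes only in rows, so rows that repeat a pose let the fingers close. It gives the time, the measured TCP pose, the force and the opening at its end, in the units of the state.
- bot.read_state(): the state, without advancing time (a new reading comes with each control period).
- vision.capture(name): name is "scene" or "top"; returns the picture (400x640x3 uint8, red, green, blue); there is no depth.
- vision.camera_info(name): a dict with "intrinsics" (3x3 intrinsics, pixels), "camera_from_world" (4x4, takes a point from world to camera coordinates). Camera axes: x right, y up, looking along -z (the intrinsics and any distortion apply to the point x, -y, -z); pixel columns grow to the right and rows downward; lengths in m; the calibration is good to about 2 mm. A picture is of the moment at which its call begins. camera_info takes no time and is no camera call.
- bot.hand_in(): hands the job in, once; it reports no verdict.
The state is a dict: "time_s": time; "joint_positions": joint angles; "qvel": joint speeds; "tau": joint torques, N m; "position": TCP position; "tcp_rot": TCP orientation; "force": force on the tool from outside, world axes, zero at the start; "moment": the same for the moment, N m; "opening": opening from 0.0 (shut) to 1.0 (fully open).
Only numpy, scipy, OpenCV 4.12 (cv2) and the standard library are available. Lean on these libraries where they do the work, as an engineer would, in place of code of your own. Each camera call takes 0.05 s, during which the arm holds its last target. There are 200 camera calls.

## Working session

There is one attempt and no reset: what is moved stays moved. The work goes in short steps, Python scripts to look and compute and a shell command to move; the robot and the scene stay as the last step left them, time stands still between calls to the robot, and variables do not carry over. Pictures are saved under pics/ and viewed, about 8 in all and at most 12, crops included, and the job is handed in when it is done.

```bash
mkdir -p pics
python3 - <<'E'
from rig import bot, vision
import cv2
for n in("scene","top"):
    im=vision.capture(n); cv2.imwrite(f"pics/{n}0.png",im[:,:,::-1])
    i=vision.camera_info(n); print(n,i)
s=bot.read_state(); print(s["time_s"],s["position"],s["tcp_rot"],s["opening"],bot.grip_depth)
E
```

```text
scene {'intrinsics': array([[398.21113587,   0.        , 331.07944607],
       [  0.        , 398.21113587, 207.42033207],
       [  0.        ,   0.        ,   1.        ]]), 'camera_from_world': array([[ 0.75347368,  0.65735286,  0.01283086, -0.40026254],
       [-0.52444179,  0.589129  ,  0.61472582,  0.19337952],
       [ 0.39653274, -0.46990876,  0.78863651, -1.56076364],
       [ 0.        ,  0.        ,  0.        ,  1.        ]])}
top {'intrinsics': array([[474.54730045,   0.        , 314.33005525],
       [  0.        , 474.54730045, 197.38182714],
       [  0.        ,   0.        ,   1.        ]]), 'camera_from_world': array([[ 0.00208998, -0.99980994,  0.01938338, -0.01900011],
       [ 0.99789797,  0.00334068,  0.06471845, -0.55456973],
       [-0.0647709 ,  0.01920738,  0.99771529, -1.68702055],
       [ 0.        ,  0.        ,  0.        ,  1.        ]])}
0.1 [ 0.17256774 -0.60001111  0.22164918] [[ 9.61109464e-01  2.76167621e-01 -2.06277841e-04]
 [ 2.76167476e-01 -9.61107476e-01  1.98604454e-03]
 [ 3.50226021e-04 -1.96577343e-03 -9.99998007e-01]] 0.9969540325170759 -0.0187
```

View pics/scene0.png

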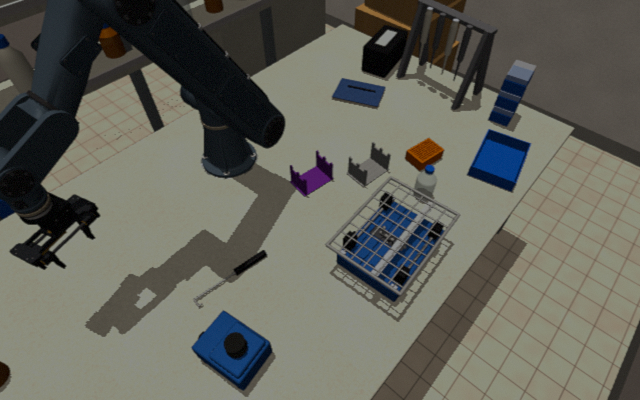

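View pics/top0.png

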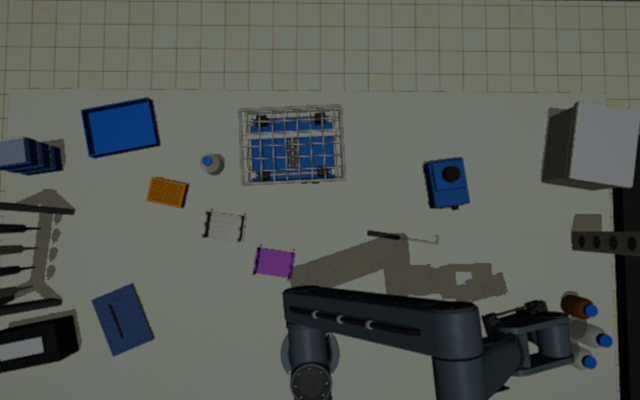

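The scene view shows the shaker at (393,245), the grey rest at (369,165), a purple look-alike at (312,175) and the rod from (265,255) to (198,303). In the top view the shaker is at (292,145), the grey rest at (224,226), the purple rest at (274,262) and the rod from (368,234) to (438,239). The grey steel rest is the one meant, because purple is excluded. I'll confirm it in an enlarged crop and measure from that.

Run:
```python
import cv2
a=cv2.imread("pics/top0.png")
b=cv2.convertScaleAbs(a,alpha=1.8,beta=10)
L=cv2.resize(b[98:198,230:355],None,fx=6,fy=6,interpolation=cv2.INTER_CUBIC)  #750x600
cv2.imwrite("pics/shaker.png",L)
M=cv2.resize(b[200:290,195:305],None,fx=4,fy=4,interpolation=cv2.INTER_CUBIC) #440x360
R=cv2.resize(b[222:252,360:450],None,fx=8,fy=8,interpolation=cv2.INTER_CUBIC) #720x240
import numpy as np
o=np.zeros((600,720,3),np.uint8); o[:360,:440]=M; o[360:600,:720]=R
cv2.imwrite("pics/restrod.png",o)
```

```text
(no output)
```

View pics/shaker.png

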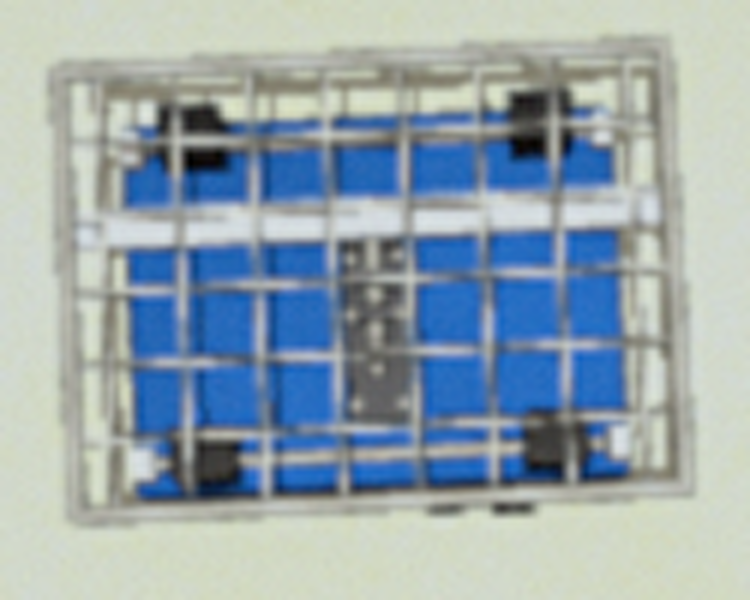

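View pics/restrod.png

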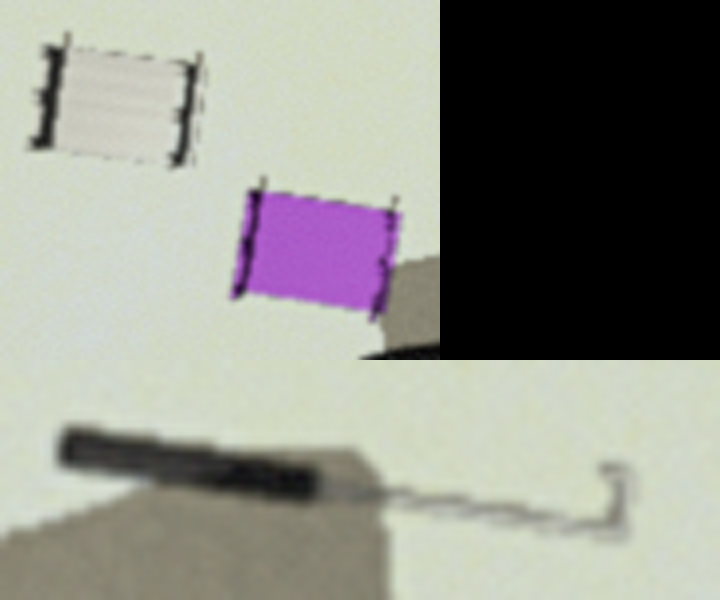

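```bash
cat > h.py <<'E'
import numpy as np, cv2
from rig import bot, vision
def un(n,px,z):
    c=vision.camera_info(n);K=c["intrinsics"];T=c["camera_from_world"]
    d=np.linalg.solve(K,[px[0],px[1],1.]);d=T[:3,:3].T@(d*[1,-1,-1]);o=-T[:3,:3].T@T[:3,3]
    return o+d*(z-o[2])/d[2]
def pr(n,P):
    c=vision.camera_info(n);T=c["camera_from_world"];P=np.atleast_2d(P)
    q=(P@T[:3,:3].T+T[:3,3])*[1,-1,-1]@c["intrinsics"].T
    return q[:,:2]/q[:,2:]
def fr(p,yaw,loc):
    c,s=np.cos(yaw),np.sin(yaw);loc=np.atleast_2d(loc).astype(float)
    return np.c_[p[0]+c*loc[:,0]-s*loc[:,1],p[1]+s*loc[:,0]+c*loc[:,1],loc[:,2]]
E
python3 - <<'E'
from h import *
def q(x,y):return un("top",(230+(x+.5)/6-.5,98+(y+.5)/6-.5),.135)
C=[q(60,70),q(668,45),q(690,490),q(75,518)]
print(np.round(C,4))
c=np.mean(C,0); ya=np.mean([C[0]-C[1],C[3]-C[2]],0); xa=np.mean([C[0]-C[3],C[1]-C[2]],0)
print("plat",c,np.linalg.norm(ya),np.linalg.norm(xa),np.degrees([np.arctan2(-ya[0],ya[1]),np.arctan2(xa[1],xa[0])]))
def m(x,y,z):return un("top",(195+(x+.5)/4-.5,200+(y+.5)/4-.5),z)
P=[m(54,50,.087),m(192,62,.087),m(180,163,.087),m(40,147,.087)]
print(np.round(P,4));c=np.mean(P,0);a=(P[0]+P[3]-P[1]-P[2])/2
print("rest",c,np.linalg.norm(a),np.degrees(np.arctan2(a[1],a[0])), np.linalg.norm(P[0]-P[3]),np.linalg.norm(P[1]-P[2]))
def r(x,y,z):return un("top",(360+(x+.5)/8-.5,222+(y-360+.5)/8-.5),z)
b=r(60,447,.011);f=r(318,484,.011);k=r(620,530,.011);t=r(606,467,.011)
d=(k-b)[:2];print("rod",b,f,k,t,np.linalg.norm(f-b),np.linalg.norm(k-b),np.degrees(np.arctan2(d[1],d[0])))
# overlay
pl=(np.mean(C,0)); py=np.arctan2(xa[1],xa[0])/2+np.arctan2(-ya[0],ya[1])/2
ra=np.arctan2(a[1],a[0]); ry=np.arctan2(d[1],d[0]); u=d/np.linalg.norm(d); g=b[:2]+.08*u
L=[(pl,py,[[-.125,-.17,.135],[.125,-.17,.135],[.125,.17,.135],[-.125,.17,.135],[-.125,-.17,.135]]),
(pl,py,[[-.11,-.145,.07],[.11,-.145,.07],[.11,.145,.07],[-.11,.145,.07],[-.11,-.145,.07]]),
(pl,py,[[-.035,0,.087],[-.035,0,.112]]),
(g,ry,[[-.08,0,.011],[.175,0,.011],[.175,.026,.011],[.165,.026,.011]])]
for s in(-.06,.06): L.append((c,ra,[[s,-.046,.005],[s,-.046,.087],[s,-.034,.087],[s,-.034,.07],[s,-.006,.07],[s,-.006,.087],[s,.006,.087],[s,.006,.07],[s,.034,.07],[s,.034,.087],[s,.046,.087],[s,.046,.005],[s,-.046,.005]]))
for n,(x0,y0,x1,y1,s) in dict(scene=(190,140,460,310,2.9),top=(195,98,455,260,3)).items():
    im=cv2.convertScaleAbs(cv2.imread(f"pics/{n}0.png")[y0:y1,x0:x1],alpha=1.8,beta=10)
    im=cv2.resize(im,None,fx=s,fy=s,interpolation=cv2.INTER_CUBIC)
    for p,y,l in L:
        pts=(pr(n,fr(p,y,l))+.5-[x0,y0])*s
        cv2.polylines(im,[np.int32(pts*16)],False,(0,0,255),1,cv2.LINE_AA,4)
    cv2.imwrite(f"pics/ov_{n}.png",im)
print(pl,py,c,ra,g,ry)
E
```

```text
[[ 0.8444  0.2378  0.135 ]
 [ 0.8612 -0.1048  0.135 ]
 [ 0.6084 -0.1168  0.135 ]
 [ 0.5913  0.2264  0.135 ]]
plat [0.72632769 0.06066613 0.135     ] 0.34331277234385515 0.2531901117827684 [2.82297905 2.64607384]
[[0.4983 0.3477 0.087 ]
 [0.4883 0.2297 0.087 ]
 [0.4021 0.2389 0.087 ]
 [0.4155 0.3582 0.087 ]]
rest [0.45105263 0.29359197 0.087     ] 0.11923657928169015 84.37337125854978 0.08350028789728202 0.08677285329174299
rod [ 0.42929278 -0.20770713  0.011     ] [ 0.41290404 -0.32403756  0.011     ] [ 0.39248472 -0.46039264  0.011     ] [ 0.42077059 -0.45446329  0.011     ] 0.1174791842788767 0.2553523014870862 -98.2878388593649
[0.72632769 0.06066613 0.135     ] 0.047726489935636135 [0.45105263 0.29359197 0.087     ] 1.4725931294692456 [ 0.41776109 -0.28687165] -1.7154464027655452
```

View pics/ov_scene.png

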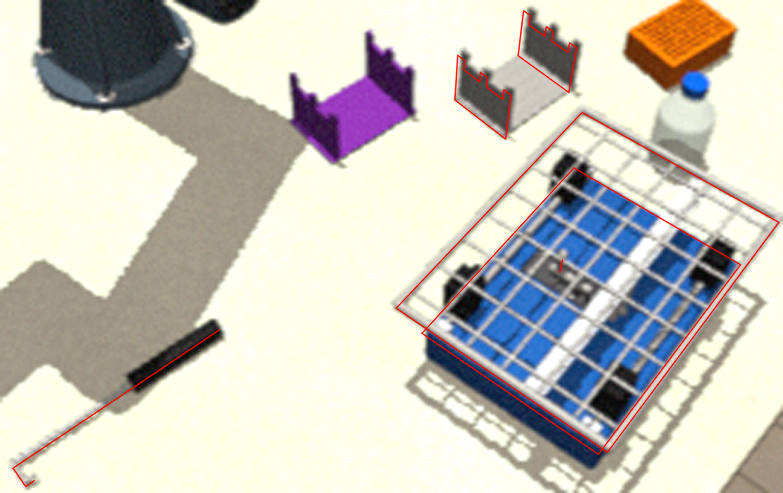

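The scene overlay fits the shaker and rod to within a couple of pixels. The rest is drawn a little to the upper left. I'll check the top overlay too.

View pics/ov_top.png

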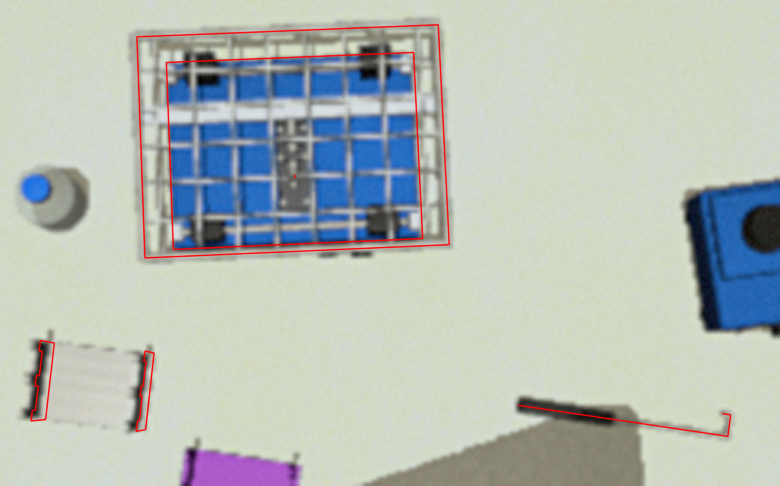

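```bash
cat > fit.py <<'E'
from h import *
from scipy.optimize import minimize
S=8
def score(img,n,polys):
    m=np.zeros((400*2,640*2),np.uint8)
    for h in polys: cv2.fillConvexPoly(m,np.int32((h+.5)*2*16),255,cv2.LINE_AA,4)
    m2=cv2.dilate(m,np.ones((11,11)))
    m=m/255.; r=m2/255.-m
    I=cv2.resize(img,None,fx=2,fy=2)
    return (I*m).sum()/m.sum()-(I*r).sum()/r.sum()
def fit(imgs,boxes,p0):
    def f(v):
        t=0
        for n,im in imgs.items():
            P=[cv2.convexHull(np.float32(pr(n,fr(v[:2]/1000,np.radians(v[2]),b))))[:,0] for b in boxes]
            t-=score(im,n,P)
        return t
    r=minimize(f,[p0[0]*1000,p0[1]*1000,np.degrees(p0[2])],method="Nelder-Mead",options=dict(initial_simplex=[[p0[0]*1000+a,p0[1]*1000+b,np.degrees(p0[2])+c] for a,b,c in((0,0,0),(6,0,0),(0,6,0),(0,0,3))],xatol=.05,fatol=1e-4))
    return np.round(r.x,1),round(r.fun,2)
def box(x0,x1,y0,y1,z0,z1): return [[x,y,z] for x in(x0,x1) for y in(y0,y1) for z in(z0,z1)]
E
python3 - <<'E'
from fit import *
I={n:cv2.imread(f"pics/{n}0.png").astype(np.float32) for n in("scene","top")}
g={n:-i.mean(2) for n,i in I.items()}; b={n:i[:,:,0]-i[:,:,2] for n,i in I.items()}
for sel in(("scene",),("top",),("scene","top")):
    k=lambda d:{n:d[n] for n in sel}
    print(sel,"shaker",fit(k(b),[box(-.11,.11,-.145,.145,0,.07)],(.726,.0607,.0477)))
    print("rest",fit(k(g),[box(s-.003,s+.003,-.046,.046,0,.072) for s in(-.06,.06)],(.451,.297,1.4726)))
    print("rod",fit(k(g),[box(-.08,.035,-.009,.009,0,.022)],(.4178,-.2869,-1.7154)))
E
```

```text
('scene',) shaker (array([724. ,  73. ,   2.7]), np.float64(-39.28))
rest (array([447. , 308.3,  82.5]), np.float64(-66.03))
rod (array([ 415. , -284.5,  -98.9]), np.float64(-76.37))
('top',) shaker (array([731.5,  63.2,   2.9]), np.float64(-42.11))
rest (array([452.2, 301.9,  83.1]), np.float64(-45.31))
rod (array([ 419. , -286.7,  -98.3]), np.float64(-54.22))
('scene', 'top') shaker (array([727. ,  63.5,   3.5]), np.float64(-80.43))
rest (array([451.2, 302.8,  82.6]), np.float64(-108.77))
rod (array([ 417.4, -285.6,  -98. ]), np.float64(-124.86))
```

```bash
cat >> h.py <<'E'
from scipy.spatial.transform import Rotation as Ro
def goal(p,yaw,tip=None):
    """print tool-frame shift (mm), rotvec (deg) to reach TCP p, tool down with tool x at yaw deg"""
    s=bot.read_state();R=np.array(s["tcp_rot"]);y=np.radians(yaw)
    G=np.c_[[np.cos(y),np.sin(y),0],[np.sin(y),-np.cos(y),0],[0,0,-1]]
    d=R.T@(np.array(p)-s["position"])*1000;w=Ro.from_matrix(R.T@G).as_rotvec(degrees=True)
    print("shift",np.round(d,1),"turn",np.round(w,1),"rows",round(max(np.linalg.norm(d)/41.7,np.linalg.norm(w)/7.16),1),"t",round(s["time_s"],2))
E
python3 -c "
from h import *
goal((.420,-.2715,.10),81.8)"
```

```text
shift [ 328.5 -247.2  122.3] turn [ -0.1  -0.1 -65.8] rows 10.3 t 0.1
```

```bash
python3 -m jog '[[[328.5,-247.2,122],[0,0,-65.8],0],[[328.5,-247.2,122],[0,0,-65.8],0],[[328.5,-247.2,122],[0,0,-65.8],0],[[328.5,-247.2,122],[0,0,-65.8],0],[[328.5,-247.2,122],[0,0,-65.8],0],[[328.5,-247.2,122],[0,0,-65.8],0],[[328.5,-247.2,122],[0,0,-65.8],0],[[328.5,-247.2,122],[0,0,-65.8],0],[[328.5,-247.2,122],[0,0,-65.8],0],[[328.5,-247.2,122],[0,0,-65.8],0],[[328.5,-247.2,122],[0,0,-65.8],0],[[328.5,-247.2,122],[0,0,-65.8],0]]'
python3 -c "
from h import *
goal((.420,-.2715,.004),81.8)"
```

```text
time_s: 1.1
position: [0.4205, -0.2688, 0.0993]
tcp_rot: [[0.137, 0.991, -0.003], [0.991, -0.137, 0.003], [0.003, -0.003, -1.0]]
force: [-0.9, 0.2, 0.2]
opening: 1.004
shift [-3.   0.1 95.3] turn [-0.2 -0.2  0.3] rows 2.3 t 1.1
```

```bash
python3 -m jog '[[[0,0,40],[0,0,0],0],[[0,0,75],[0,0,0],0],[[0,0,95],[0,0,0],0],[[0,0,95],[0,0,0],0],[[0,0,95],[0,0,0],0.5],[[0,0,95],[0,0,0],1],[[0,0,95],[0,0,0],1],[[0,0,95],[0,0,0],1],[[0,0,95],[0,0,0],1],[[0,0,95],[0,0,0],1],[[0,0,95],[0,0,0],1]]'
```

```text
time_s: 2.02
position: [0.4203, -0.2726, 0.0061]
tcp_rot: [[0.142, 0.99, 0.001], [0.99, -0.142, -0.001], [-0.001, 0.001, -1.0]]
force: [-0.2, 0.9, 0.3]
opening: 0.557
```

```bash
python3 -m jog '[[[0,0,1],[0,0,0],1],[[0,0,1],[0,0,0],1],[[0,0,1],[0,0,0],1],[[0,0,1],[0,0,0],1],[[0,0,1],[0,0,0],1],[[0,0,1],[0,0,0],1],[[0,0,1],[0,0,0],1],[[0,0,1],[0,0,0],1]]'
```

```text
time_s: 2.68
position: [0.4198, -0.272, 0.0045]
tcp_rot: [[0.142, 0.99, -0.001], [0.99, -0.142, 0.001], [0.001, -0.001, -1.0]]
force: [-0.4, 0.4, 0.9]
opening: 0.205
```

```bash
python3 -m jog '[[[0,0,-40],[0,0,0],1],[[0,0,-80],[0,0,0],1],[[0,0,-120],[0,0,0],1],[[0,0,-160],[0,0,0],1],[[0,0,-195],[0,0,0],1],[[0,0,-195],[0,0,0],1],[[0,0,-195],[0,0,0],1]]'
python3 -c "
from h import *
goal((.391,.0045,.2),182.8)"
```

```text
time_s: 3.27
position: [0.4211, -0.2733, 0.2015]
tcp_rot: [[0.142, 0.99, 0.004], [0.99, -0.142, -0.004], [-0.003, 0.005, -1.0]]
force: [-0.3, -0.2, -2.5]
opening: 0.202
shift [270.7 -69.3   0.3] turn [   0.     0.4 -101. ] rows 14.1 t 3.27
```

```bash
python3 -m jog '[[[270.7,-69.3,0],[0,0,-101],1],[[270.7,-69.3,0],[0,0,-101],1],[[270.7,-69.3,0],[0,0,-101],1],[[270.7,-69.3,0],[0,0,-101],1],[[270.7,-69.3,0],[0,0,-101],1],[[270.7,-69.3,0],[0,0,-101],1],[[270.7,-69.3,0],[0,0,-101],1],[[270.7,-69.3,0],[0,0,-101],1],[[270.7,-69.3,0],[0,0,-101],1],[[270.7,-69.3,0],[0,0,-101],1],[[270.7,-69.3,0],[0,0,-101],1],[[270.7,-69.3,0],[0,0,-101],1]]'
python3 -c "
from h import *
goal((.391,.0045,.2),182.8)"
```

```text
time_s: 4.27
position: [0.3882, 0.0061, 0.1977]
tcp_rot: [[-0.979, 0.205, -0.005], [0.205, 0.979, 0.001], [0.005, 0.0, -1.0]]
force: [0.7, 0.3, -2.5]
opening: 0.203
shift [-3.  -1.  -2.3] turn [  0.1  -0.3 -14.6] rows 2.0 t 4.27
```

```bash
python3 -m jog '[[[-3,-1,0],[0,0,-14.6],1],[[-3,-1,0],[0,0,-14.6],1],[[-3,-1,0],[0,0,-14.6],1],[[-3,-1,0],[0,0,-14.6],1]]'
cat > ov.py <<'E'
from h import *
import sys
def ov(tag,sh,crops,draw=True,dx=.015,dz=.0065):
    s=bot.read_state();R=np.array(s["tcp_rot"]);p=np.array(s["position"])
    A=np.c_[-R[:,0],R[:,1],-R[:,2]]  # rod axes (tool x = -rod x)
    A=np.c_[-R[:,0],-np.cross(R[:,0],-R[:,2]),-R[:,2]] if False else np.c_[-R[:,0],np.cross(-R[:,2],-R[:,0]),-R[:,2]]
    g=p+A@[dx,0,dz]
    rod=g+np.array([[-.08,0,0],[.175,0,0],[.175,.026,0],[.165,.026,0]])@A.T
    L=[rod]+[fr(sh[:2],np.radians(sh[2]),l) for l in([[-.125,-.17,.135],[-.125,.17,.135],[.125,.17,.135],[.125,-.17,.135],[-.125,-.17,.135]],[[-.035,0,.087],[-.035,0,.112]])]
    out=[]
    for n,(x0,y0,x1,y1,f) in crops.items():
        im=vision.capture(n)[:,:,::-1]; cv2.imwrite(f"pics/{tag}_{n}.png",im)
        im=cv2.resize(cv2.convertScaleAbs(im[y0:y1,x0:x1],alpha=1.8,beta=10),None,fx=f,fy=f,interpolation=cv2.INTER_CUBIC)
        if draw:
            for l in L: cv2.polylines(im,[np.int32((pr(n,l)+.5-[x0,y0])*f*16)],False,(0,0,255),1,cv2.LINE_AA,4)
        out.append(im)
    w=max(i.shape[1] for i in out)
    cv2.imwrite(f"pics/{tag}.png",np.vstack([cv2.copyMakeBorder(i,0,0,0,w-i.shape[1],cv2.BORDER_CONSTANT) for i in out]))
    print("rod hook",rod[1],rod[2],s["position"],s["time_s"])
E
python3 - <<'E'
from ov import *
ov("a",(.727,.062,2.8),dict(scene=(240,150,470,300,3.4),))
ov("a2",(.727,.062,2.8),dict(top=(230,98,360,198,6),))
E
```

```text
time_s: 4.6
position: [0.3914, 0.0042, 0.1982]
tcp_rot: [[-0.999, -0.038, -0.004], [-0.038, 0.999, 0.001], [0.004, 0.001, -1.0]]
force: [0.2, 0.5, -1.9]
opening: 0.201
rod hook [0.58125059 0.01145953 0.20395699] [0.58025295 0.03744036 0.2039896 ] [0.39136713 0.00417551 0.19817206] 4.6
rod hook [0.58144306 0.01141797 0.20432931] [0.58044302 0.03739872 0.20435582] [0.39156398 0.00411525 0.19842524] 4.65
```

View pics/a.png

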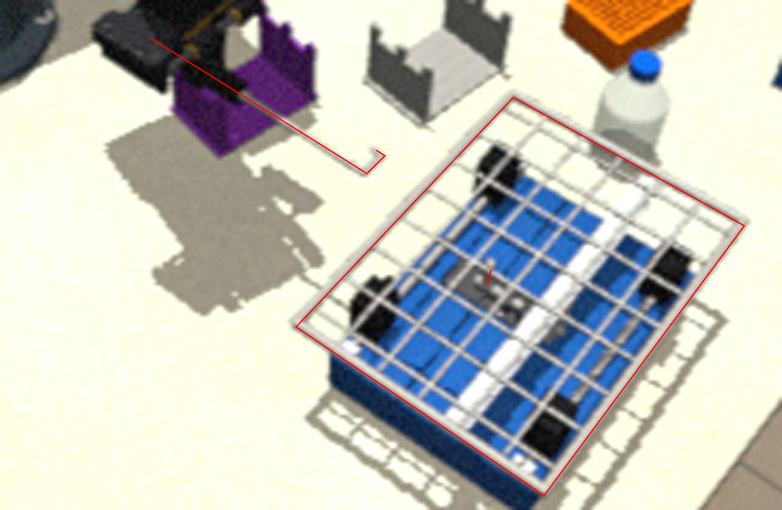

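View pics/a2.png

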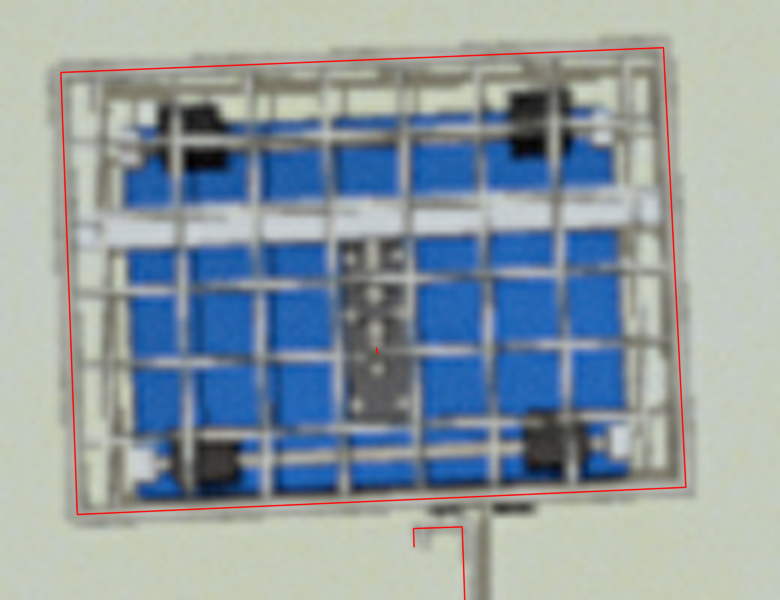

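The scene overlay fits the platform to about 1 px. The rod itself is hidden under the drawn line, so I need a clean crop of the hook area.

Run:
```python
import cv2,numpy as np
a=cv2.imread("pics/a_scene.png");b=cv2.imread("pics/a2_top.png")
f=lambda i,k:cv2.resize(cv2.convertScaleAbs(i,alpha=1.7,beta=0),None,fx=k,fy=k,interpolation=cv2.INTER_CUBIC)
A=f(a[155:240,280:400],5);B=f(b[175:215,285:325],8)
o=np.zeros((600,800,3),np.uint8);o[:425,:600]=A[:425];o[280:600,480:800]=B
cv2.imwrite("pics/c.png",o)
from h import *
s=bot.read_state();R=np.array(s["tcp_rot"])
```

```text
(no output)
```

View pics/c.png

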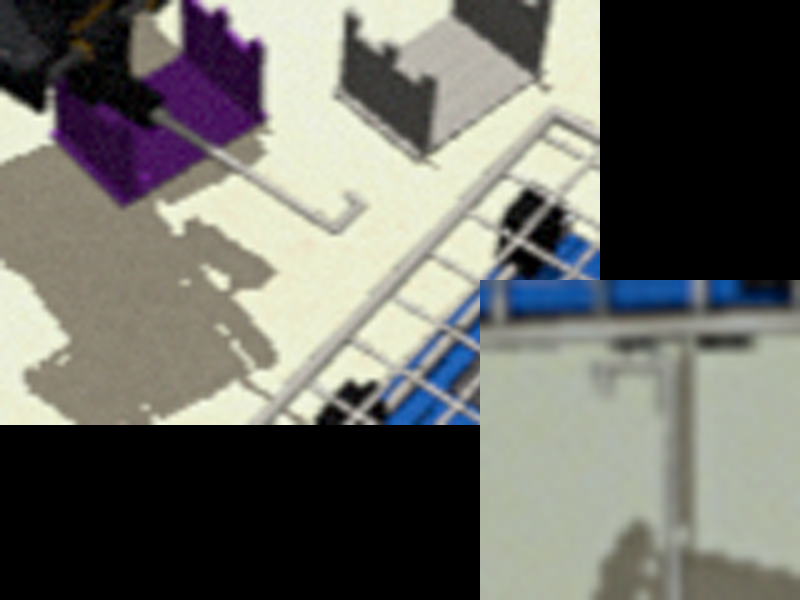

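Run:
```python
from h import *
s=bot.read_state();R=np.array(s["tcp_rot"]);p=np.array(s["position"])
A=np.c_[-R[:,0],np.cross(-R[:,2],-R[:,0]),-R[:,2]]
P=p+np.array([[.19,0,.0065],[.19,.026,.0065]])@A.T
print(pr("scene",P),pr("top",P),P)
for n,a in(("scene",(346.7,200.6)),("top",(308.3,185.6))): print(n,un(n,a,.2045),un(n,a,.21))
# triangulate corner
from scipy.optimize import least_squares
r=least_squares(lambda X:np.r_[pr("scene",X)[0]-(346.7,200.6),pr("top",X)[0]-(308.3,185.6)],[.58,.01,.2]);print(r.x,r.fun)
def q(x,y,z):return un("top",(230+(x+.5)/6-.5,98+(y+.5)/6-.5),z)
# ball candidates in the top shaker crop, top of post ball z=.112
for xy in((375,293),(376,330),(376,368)): print(xy,q(*xy,.112))
g=lambda x,y,n=3.4:(240+(x+.5)/n-.5,150+(y+.5)/n-.5)
print("scene ball",un("scene",g(490,264),.112),"pred px",(pr("scene",fr((.727,.062),np.radians(2.8),[[-.035,0,.112]]))-[240,150]+.5)*3.4)
```

```text
[[347.42669408 200.33254599]
 [352.72857758 195.08890003]] [[306.44394834 185.14291487]
 [298.32890132 185.42605033]] [[0.58171285 0.01144937 0.2047196 ]
 [0.58070077 0.03742966 0.20474081]]
scene [0.58065356 0.00938614 0.2045    ] [0.58331271 0.00580872 0.21      ]
top [0.58028564 0.00549814 0.2045    ] [0.57979148 0.00553358 0.21      ]
[0.58117518 0.0065272  0.20750417] [-0.44051743  0.01497104 -0.31470991 -0.36244038]
(375, 293) [0.7227206  0.06068147 0.112     ]
(376, 330) [0.70148599 0.06000428 0.112     ]
(376, 368) [0.67971171 0.05989323 0.112     ]
scene ball [0.68914948 0.06422401 0.112     ] pred px [[490.48864416 268.89823361]]
```

The clean crop shows the hook corner at (346.7,200.6) in the scene view and (308.3,185.6) in the top view. The post lies about 112 mm ahead of it and 49 mm to its left. Next I'll descend and enter with the hook to the right of the post.

```bash
python3 -m jog '[[[0,7,40],[0,0,0],1],[[0,7,80],[0,0,0],1],[[0,7,107],[0,0,0],1],[[0,7,107],[0,0,0],1],[[0,7,107],[0,0,0],1],[[-25,7,107],[0,0,0],1],[[-50,7,107],[0,0,0],1],[[-75,7,107],[0,0,0],1],[[-100,7,107],[0,0,0],1],[[-120,7,107],[0,0,0],1],[[-137,7,107],[0,0,0],1],[[-137,7,107],[0,0,0],1]]'
python3 - <<'E'
from ov import *
ov("d",(.727,.062,2.8),dict(scene=(290,170,410,265,6.5),),draw=False)
E
```

```text
time_s: 5.7
position: [0.5357, 0.0157, 0.0959]
tcp_rot: [[-0.999, -0.041, 0.012], [-0.041, 0.999, -0.002], [-0.012, -0.003, -1.0]]
force: [1.1, 0.2, -1.0]
opening: 0.208
rod hook [0.72544076 0.02351434 0.10462057] [0.72437341 0.04949234 0.10455554] [0.5356906  0.01569628 0.09590263] 5.7
```

View pics/d.png

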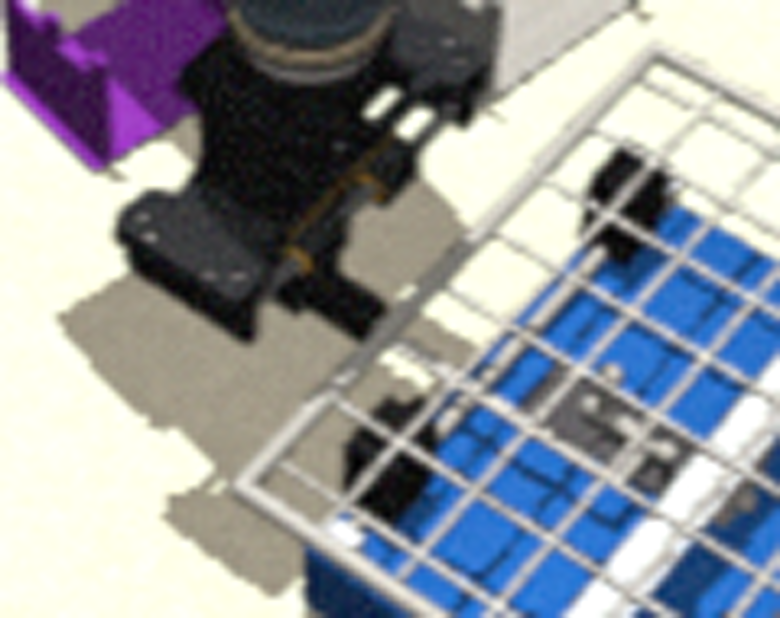

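The view shows the handle front under the platform's front tube at about (370,320) and the ball at (610,372). The hook is masked by the wires. I'll let the arm settle and check the reading.

```bash
python3 -m jog '[[[0,0,0],[0,0,0],1],[[0,0,0],[0,0,0],1],[[0,0,0],[0,0,0],1],[[0,0,0],[0,0,0],1]]'
```

```text
time_s: 6.08
position: [0.5281, 0.0166, 0.0928]
tcp_rot: [[-0.999, -0.041, -0.001], [-0.041, 0.999, 0.0], [0.001, 0.0, -1.0]]
force: [0.3, 0.1, -1.5]
opening: 0.206
```

```bash
python3 -m jog '[[[0,8,2],[0,0,0],1],[[0,16,2],[0,0,0],1],[[0,23,2],[0,0,0],1],[[0,29,2],[0,0,0],1],[[0,29,2],[0,0,0],1],[[0,29,2],[0,0,0],1],[[0,29,2],[0,0,0],1],[[5,29,2],[0,0,0],1],[[10,29,2],[0,0,0],1],[[14,29,2],[0,0,0],1],[[14,29,2],[0,0,0],1],[[14,29,2],[0,0,0],1]]'
python3 - <<'E'
from ov import *
ov("e",(.727,.062,2.8),dict(scene=(330,190,430,265,7.8),),draw=False)
E
```

```text
time_s: 7.08
position: [0.5136, 0.0447, 0.0906]
tcp_rot: [[-0.999, -0.041, -0.0], [-0.041, 0.999, 0.0], [0.0, 0.0, -1.0]]
force: [-0.3, 0.4, -1.9]
opening: 0.202
rod hook [0.70344172 0.05254928 0.09700779] [0.70237417 0.07852736 0.09700963] [0.51359979 0.04474837 0.09057067] 7.0833
```

View pics/e.png

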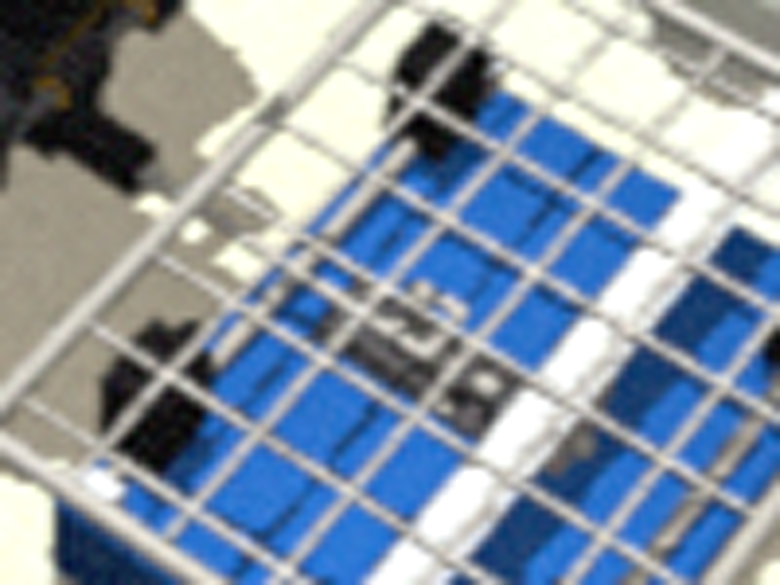

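The crop shows the ball at about (425,290) with the hook's arm and tip around it at (455,300), and there is no side force. So it is engaged, and I'll draw.

```bash
for i in 1; do python3 -m jog '[[[3,0,0],[0,0,0],1],[[6,0,0],[0,0,0],1],[[9,0,0],[0,0,0],1],[[12,0,0],[0,0,0],1],[[15,0,0],[0,0,0],1],[[18,0,0],[0,0,0],1],[[20,0,0],[0,0,0],1],[[20,0,0],[0,0,0],1]]'; done; python3 -m jog '[[[3,0,0],[0,0,0],1],[[6,0,0],[0,0,0],1],[[9,0,0],[0,0,0],1],[[12,0,0],[0,0,0],1],[[15,0,0],[0,0,0],1],[[17,0,0],[0,0,0],1],[[17,0,0],[0,0,0],1],[[17,0,0],[0,0,0],1]]'
```

```text
time_s: 7.8
position: [0.4937, 0.0441, 0.0906]
tcp_rot: [[-0.999, -0.041, -0.0], [-0.041, 0.999, 0.0], [0.0, 0.0, -1.0]]
force: [2.0, 0.2, -1.7]
opening: 0.203
time_s: 8.47
position: [0.4762, 0.0434, 0.0905]
tcp_rot: [[-0.999, -0.041, -0.002], [-0.041, 0.999, 0.0], [0.002, 0.0, -1.0]]
force: [2.1, 0.2, -0.9]
opening: 0.201
```

```bash
python3 -m jog '[[[2,0,0],[0,0,0],1],[[4,0,0],[0,0,0],1],[[4,0,0],[0,0,0],1],[[4,0,0],[0,0,0],1]]'; python3 -m jog '[[[2,0,0],[0,0,0],1],[[3,0,0],[0,0,0],1],[[3,0,0],[0,0,0],1],[[3,0,0],[0,0,0],1]]'
```

```text
time_s: 8.8
position: [0.4759, 0.0429, 0.091]
tcp_rot: [[-0.999, -0.041, 0.006], [-0.041, 0.999, -0.001], [-0.006, -0.001, -1.0]]
force: [5.3, 0.2, -3.1]
opening: 0.201
time_s: 9.13
position: [0.4758, 0.0424, 0.0915]
tcp_rot: [[-0.999, -0.04, 0.012], [-0.04, 0.999, -0.001], [-0.012, -0.002, -1.0]]
force: [9.2, 0.7, -3.6]
opening: 0.203
```

```bash
python3 -m jog '[[[-6,0,0],[0,0,0],1],[[-12,0,0],[0,0,0],1],[[-18,0,0],[0,0,0],1],[[-25,0,0],[0,0,0],1],[[-25,0,0],[0,0,0],1],[[-25,0,0],[0,0,0],1],[[-25,-10,0],[0,0,0],1],[[-25,-20,0],[0,0,0],1],[[-25,-30,0],[0,0,0],1],[[-25,-30,0],[0,0,0],1],[[-25,-30,0],[0,0,0],1]]'
```

```text
time_s: 10.05
position: [0.4963, 0.013, 0.0906]
tcp_rot: [[-0.999, -0.039, -0.0], [-0.039, 0.999, 0.0], [0.0, 0.0, -1.0]]
force: [0.7, 0.4, -1.6]
opening: 0.205
```

```bash
python3 -m jog '[[[40,0,0],[0,0,0],1],[[80,0,0],[0,0,0],1],[[106,0,0],[0,0,0],1],[[106,0,0],[0,0,0],1],[[106,0,0],[0,0,0],1],[[106,0,-40],[0,0,0],1],[[106,0,-80],[0,0,0],1],[[106,0,-110],[0,0,0],1],[[106,0,-110],[0,0,0],1],[[106,0,-110],[0,0,0],1]]'
python3 - <<'E'
from fit import *
T=[(-46,0),(-46,87),(-34,87),(-34,70),(-6,70),(-6,87),(6,87),(6,70),(34,70),(34,87),(46,87),(46,0)]
quads=[box(s-.003,s+.003,a/1e3,b/1e3,z0/1e3,z1/1e3) for s in(-.06,.06) for a,b,z0,z1 in((-46,46,0,70),(-46,-34,70,87),(-6,6,70,87),(34,46,70,87))]
I={n:-cv2.imread(f"pics/{n}0.png").astype(np.float32).mean(2) for n in("scene","top")}
for sel in(("scene",),("top",),("scene","top")):
  for p0 in((.451,.302,1.45),(.446,.309,1.47)): print(sel,fit({n:I[n] for n in sel},quads,p0))
E
```

```text
time_s: 10.88
position: [0.3932, 0.0092, 0.2024]
tcp_rot: [[-0.999, -0.042, 0.007], [-0.042, 0.999, -0.002], [-0.007, -0.002, -1.0]]
force: [-0.8, 0.4, -0.8]
opening: 0.203
('scene',) (array([450.9, 302.3,  82.7]), np.float64(-68.76))
('scene',) (array([450.7, 302.2,  82.3]), np.float64(-68.76))
('top',) (array([452.3, 301.1,  83.2]), np.float64(-45.11))Traceback (most recent call last):
  File "<stdin>", line 6, in <module>
  File "fit.py", line 18, in fit
    r=minimize(f,[p0[0]*1000,p0[1]*1000,np.degrees(p0[2])],method="Nelder-Mead",options=dict(initial_simplex=[[p0[0]*1000+a,p0[1]*1000+b,np.degrees(p0[2])+c] for a,b,c in((0,0,0),(6,0,0),(0,6,0),(0,0,3))],xatol=.05,fatol=1e-4))
    res = _minimize_neldermead(fun, x0, args, callback, bounds=bounds,
                               **options)
    fxr = func(xr)
    fx = function(np.copy(x), *(wrapper_args + args))
  File "fit.py", line 15, in f
    P=[cv2.convexHull(np.float32(pr(n,fr(v[:2]/1000,np.radians(v[2]),b))))[:,0] for b in boxes]
                                 ~~^^^^^^^^^^^^^^^^^^^^^^^^^^^^^^^^^^^^^
  File "h.py", line 8, in pr
    c=vision.camera_info(n);T=c["camera_from_world"];P=np.atleast_2d(P)
ValueError: time passes only in moves, steps and waits
```

```bash
python3 -c "
from h import *
goal((.4336,.3195,.2),82.9)"
```

```text
shift [-53.3 308.3   2.1] turn [ 0.3  0.4 99.5] rows 13.9 t 10.88
```

```bash
python3 -m jog '[[[-53.3,308.3,2],[0,0,99.5],1],[[-53.3,308.3,2],[0,0,99.5],1],[[-53.3,308.3,2],[0,0,99.5],1],[[-53.3,308.3,2],[0,0,99.5],1],[[-53.3,308.3,2],[0,0,99.5],1],[[-53.3,308.3,2],[0,0,99.5],1],[[-53.3,308.3,2],[0,0,99.5],1],[[-53.3,308.3,2],[0,0,99.5],1],[[-53.3,308.3,2],[0,0,99.5],1],[[-53.3,308.3,2],[0,0,99.5],1],[[-53.3,308.3,2],[0,0,99.5],1],[[-53.3,308.3,2],[0,0,99.5],1]]'
python3 -c "
from h import *
goal((.4336,.3195,.2),82.9)"
```

```text
time_s: 11.88
position: [0.43, 0.3209, 0.1961]
tcp_rot: [[-0.273, 0.962, -0.003], [0.962, 0.273, -0.001], [-0.0, -0.003, -1.0]]
force: [-0.0, -0.0, -2.0]
opening: 0.204
shift [-2.3  3.  -3.9] turn [-0.2  0.1 22.9] rows 3.2 t 11.88
```

```bash
python3 -m jog '[[[-1,2,40],[0,0,22.9],1],[[-1,2,60],[0,0,22.9],1],[[-1,2,60],[0,0,22.9],1],[[-1,2,60],[0,0,22.9],1],[[-1,2,60],[0,0,22.9],1],[[-1,2,60],[0,0,22.9],1],[[-1,2,60],[0,0,22.9],1]]'
python3 - <<'E'
from h import *
goal((.4336,.3195,.082),82.9)
E
```

```text
time_s: 12.47
position: [0.4336, 0.3198, 0.1388]
tcp_rot: [[0.117, 0.993, 0.001], [0.993, -0.117, 0.001], [0.001, 0.001, -1.0]]
force: [-0.6, 0.3, -1.8]
opening: 0.202
shift [-0.4 -0.  56.8] turn [ 0.1 -0.   0.4] rows 1.4 t 12.47
```

```bash
python3 -m jog '[[[0,0,15],[0,0,0.4],1],[[0,0,30],[0,0,0.4],1],[[0,0,40],[0,0,0.4],1],[[0,0,50],[0,0,0.4],1],[[0,0,56],[0,0,0.4],1],[[0,0,58],[0,0,0.4],1],[[0,0,58],[0,0,0.4],1],[[0,0,58],[0,0,0.4],1]]'
```

```text
time_s: 13.13
position: [0.4334, 0.3197, 0.0808]
tcp_rot: [[0.125, 0.992, 0.001], [0.992, -0.125, 0.0], [0.0, 0.001, -1.0]]
force: [0.2, -0.5, -0.6]
opening: 0.202
```

```bash
python3 -m jog '[[[0,0,2],[0,0,0],1],[[0,0,4],[0,0,0],1],[[0,0,6],[0,0,0],1],[[0,0,6],[0,0,0],1],[[0,0,6],[0,0,0],1],[[0,0,6],[0,0,0],1]]'
```

```text
time_s: 13.63
position: [0.4331, 0.3196, 0.0746]
tcp_rot: [[0.126, 0.992, 0.0], [0.992, -0.126, 0.0], [0.0, 0.0, -1.0]]
force: [-0.2, 0.3, -1.6]
opening: 0.203
```

```bash
python3 -m jog '[[[0,0,1.5],[0,0,0],1],[[0,0,1.5],[0,0,0],1],[[0,0,1.5],[0,0,0],1]]'; python3 -m jog '[[[0,0,0],[0,0,0],0.6],[[0,0,0],[0,0,0],0.4],[[0,0,0],[0,0,0],0.3],[[0,0,0],[0,0,0],0.3],[[0,0,0],[0,0,0],0.3],[[0,0,0],[0,0,0],0.3],[[0,0,0],[0,0,0],0.3],[[0,0,0],[0,0,0],0.3],[[0,0,0],[0,0,0],0.3]]'; python3 -m jog '[[[0,0,-10],[0,0,0],0.3],[[0,0,-30],[0,0,0],0.3],[[0,0,-70],[0,0,0],0.3],[[0,0,-110],[0,0,0],0.3],[[0,0,-145],[0,0,0],0.3],[[0,0,-145],[0,0,0],0.6],[[0,0,-145],[0,0,0],1]]'
```

```text
time_s: 13.88
position: [0.4334, 0.3196, 0.0734]
tcp_rot: [[0.126, 0.992, 0.001], [0.992, -0.126, 0.0], [0.0, 0.001, -1.0]]
force: [1.0, -1.0, 2.0]
opening: 0.2
time_s: 14.63
position: [0.4331, 0.3196, 0.073]
tcp_rot: [[0.126, 0.992, -0.0], [0.992, -0.126, -0.0], [-0.0, -0.0, -1.0]]
force: [-0.3, -0.4, 0.3]
opening: 0.691
time_s: 15.22
position: [0.4345, 0.3203, 0.2212]
tcp_rot: [[0.125, 0.992, 0.006], [0.992, -0.125, 0.003], [0.004, 0.006, -1.0]]
force: [0.4, -0.0, -0.0]
opening: 0.616
```

```bash
python3 -c "
from h import *
p=fr((.727,.062),np.radians(2.8),[[0,-.212,.23]])[0]
print(p);goal(p,92.8)"
```

```text
[ 0.73735615 -0.1497469   0.23      ]
shift [-428.3  359.5   -8.2] turn [  0.3  -0.2 -10. ] rows 13.4 t 15.22
```

```bash
python3 -m jog '[[[-428,359.5,-9],[0,0,-10],1],[[-428,359.5,-9],[0,0,-10],1],[[-428,359.5,-9],[0,0,-10],1],[[-428,359.5,-9],[0,0,-10],1],[[-428,359.5,-9],[0,0,-10],1],[[-428,359.5,-9],[0,0,-10],1],[[-428,359.5,-9],[0,0,-10],1],[[-428,359.5,-9],[0,0,-10],1],[[-428,359.5,-9],[0,0,-10],1],[[-428,359.5,-9],[0,0,-10],1],[[-428,359.5,-9],[0,0,-10],1],[[-428,359.5,-9],[0,0,-10],1]]'
python3 -c "
from h import *
p=fr((.727,.062),np.radians(2.8),[[0,-.212,.23]])[0]
goal(p,92.8)"
```

```text
time_s: 16.22
position: [0.7013, -0.0988, 0.2238]
tcp_rot: [[-0.048, 0.999, -0.004], [0.999, 0.048, 0.001], [0.002, -0.004, -1.0]]
force: [1.0, 1.2, 0.2]
opening: 0.006
shift [-52.6  33.6  -6.5] turn [-0.2 -0.1 -0. ] rows 1.5 t 16.22
```

```bash
python3 -m jog '[[[-52.6,33.6,0],[0,0,0],1],[[-52.6,33.6,0],[0,0,0],1],[[-52.6,33.6,0],[0,0,0],1],[[-52.6,33.6,0],[0,0,0],1],[[-52.6,33.6,40],[0,0,0],1],[[-52.6,33.6,80],[0,0,0],1],[[-52.6,33.6,107],[0,0,0],1],[[-52.6,33.6,107],[0,0,0],1],[[-52.6,33.6,107],[0,0,0],1]]'; python3 -m jog '[[[4,0,0],[0,0,0],1],[[8,0,0],[0,0,0],1],[[12,0,0],[0,0,0],1],[[16,0,0],[0,0,0],1],[[20,0,0],[0,0,0],1],[[24,0,0],[0,0,0],1],[[28,0,0],[0,0,0],1],[[32,0,0],[0,0,0],1],[[36,0,0],[0,0,0],1],[[36,0,0],[0,0,0],1],[[36,0,0],[0,0,0],1]]'
```

```text
time_s: 16.97
position: [0.7356, -0.1459, 0.1165]
tcp_rot: [[-0.05, 0.999, -0.006], [0.999, 0.05, 0.003], [0.003, -0.006, -1.0]]
force: [0.4, -0.7, 0.7]
opening: 0.006
time_s: 17.88
position: [0.7363, -0.1116, 0.119]
tcp_rot: [[-0.049, 0.999, 0.0], [0.999, 0.049, 0.001], [0.001, 0.0, -1.0]]
force: [0.4, 0.1, 0.6]
opening: 0.004
```

```bash
for i in 1 2 3; do :; done; python3 -m jog '[[[3,0,0],[0,0,0],1],[[6,0,0],[0,0,0],1],[[9,0,0],[0,0,0],1],[[9,0,0],[0,0,0],1]]'; python3 -m jog '[[[3,0,0],[0,0,0],1],[[6,0,0],[0,0,0],1],[[8,0,0],[0,0,0],1],[[8,0,0],[0,0,0],1]]'
```

```text
time_s: 18.22
position: [0.7358, -0.1024, 0.1189]
tcp_rot: [[-0.049, 0.999, 0.0], [0.999, 0.049, 0.001], [0.001, 0.0, -1.0]]
force: [0.3, -1.5, 0.5]
opening: 0.006
time_s: 18.55
position: [0.7357, -0.1006, 0.1191]
tcp_rot: [[-0.049, 0.999, 0.001], [0.999, 0.049, -0.01], [-0.01, 0.001, -1.0]]
force: [0.5, -13.3, -1.5]
opening: 0.008
```

```bash
python3 -m jog '[[[3,0,0],[0,0,0],1],[[3,0,0],[0,0,0],1],[[3,0,0],[0,0,0],1]]'; python3 -m jog '[[[-15,0,0],[0,0,0],1],[[-40,0,0],[0,0,0],1],[[-50,0,0],[0,0,0],1],[[-50,0,-40],[0,0,0],1],[[-50,0,-80],[0,0,0],1],[[-50,0,-120],[0,0,0],1],[[-90,0,-150],[0,0,0],1],[[-130,0,-150],[0,0,0],1],[[-130,0,-150],[0,0,0],1],[[-130,0,-150],[0,0,0],1]]'
python3 - <<'E'
from fit import *
o=[]
for n,(x0,y0,x1,y1,f) in dict(top=(195,98,355,248,4),scene=(280,140,470,305,3.15)).items():
    im=vision.capture(n)[:,:,::-1].copy();cv2.imwrite(f"pics/end_{n}.png",im)
    o.append(cv2.resize(cv2.convertScaleAbs(im[y0:y1,x0:x1],alpha=1.7),(400,int(400*(y1-y0)/(x1-x0))) if n=="top" else (400,347),interpolation=cv2.INTER_CUBIC))
h=max(i.shape[0] for i in o)
cv2.imwrite("pics/end.png",cv2.resize(np.hstack([cv2.copyMakeBorder(i,0,h-i.shape[0],0,0,0) for i in o]),(800,h)))
# platform shift: front tube left corner region, phase correlation of a strip
a=cv2.imread("pics/top0.png",0);b=cv2.imread("pics/end_top.png",0)
t=a[108:182,236:256]; r=cv2.matchTemplate(b[106:184,222:270],t,cv2.TM_CCOEFF_NORMED);print(cv2.minMaxLoc(r),"start loc (14,2)")
E
```

```text
time_s: 18.8
position: [0.7357, -0.1005, 0.1192]
tcp_rot: [[-0.048, 0.999, 0.002], [0.999, 0.048, -0.013], [-0.013, 0.001, -1.0]]
force: [-0.1, -17.7, -1.4]
opening: 0.005
time_s: 19.63
position: [0.7413, -0.2245, 0.2693]
tcp_rot: [[-0.045, 0.999, 0.001], [0.999, 0.045, 0.001], [0.0, 0.001, -1.0]]
force: [0.1, 0.6, -0.9]
opening: 0.005
(-0.007569870911538601, 0.6154927611351013, (28, 4), (14, 2)) start loc (14,2)
```

View pics/end.png

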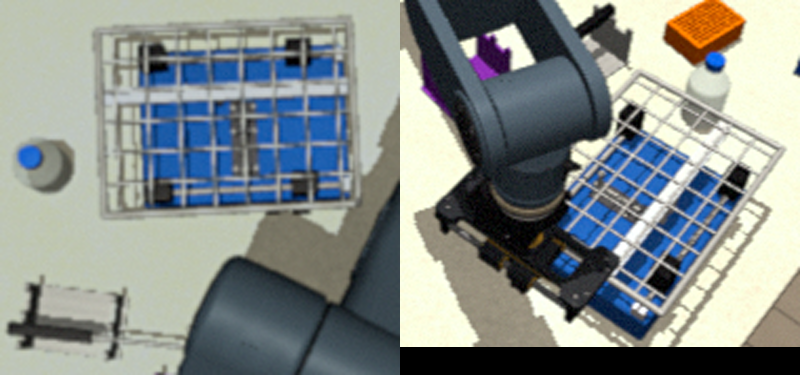

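Run:
```python
from fit import *
a=cv2.imread("pics/top0.png").astype(np.float32);b=cv2.imread("pics/end_top.png").astype(np.float32)
# shift of left side tube, rows 140-175 outside the housing: background-free profiles
f=lambda i:cv2.resize(-i[120:165,225:246].mean(2),None,fx=8,fy=8,interpolation=cv2.INTER_CUBIC)
for k in(125,140,155,170): print(k,225+a[k-2:k+3,225:248].mean((0,2)).argmin(),225+b[k-2:k+3,225:248].mean((0,2)).argmin())
print("rod",fit({"top":-b.mean(2)},[box(-.08,.035,-.009,.009,.069,.091)],(.4317,.3045,np.radians(-97))))
s=bot.read_state();print(s["time_s"],s["force"])
```

```text
125 247 241
140 242 242
155 247 242
170 243 243
rod (array([435.2, 303.1, -95.8]), np.float64(-42.51))
19.7333 [ 0.6247191   0.22261645 -0.14498366]
```

The final view shows the platform's left edge shifted about 6.6 px (20 mm) to the left. The rod handle lies in the left plate's notch at (30,330) and its shaft in the right plate's facing notch at (118,338). The bottle and tube rack look undisturbed.

```bash
python3 -c "
from rig import bot
print(bot.hand_in())"
```

```text
the job is handed in; nothing more can be done
None
```

I carried out the whole task and handed it in at 19.7 s of robot time, but no verdict was reported.

- **Lock bolt:** I drew it back about 32 mm with the hook. It dragged at about 2 N, then came to a firm stop at 9 N. I then unhooked it without side force. I have no separate image measurement of the bolt's final position.
- **Rod:** It lies in the facing notches on the side of the grey rest nearer the robot. The final top image put it about 1.3° off the rest's axis and 16 mm from its centre line, where the notch is centred at 20 mm. The grip point is near the middle: an image fit put it at about 0 mm from the centre, and my pixel reading put it 12 mm off. Contact height on lowering matched the 70 mm notch bottom.
- **Platform:** I pushed it left until it stopped hard at 13–18 N, with the fingers within about 2 mm of where they should be at the left stop. By eye, the image shows a shift of about 20 mm.
- **Bystanders:** I worked clear of the mixer, tube rack and bottle. The last picture shows the bottle and rack where they should be; it does not include the mixer.

**Checks that failed or disagreed:**
- The automatic template match and column-minimum checks of the platform shift were inconclusive, because the static background dominated.
- The two cameras differed by 2–6 mm sideways from the arm's own reading of the hook position.

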